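# Hang the sample carrier on the balancer arm

### The arm

A 6-joint arm with a two-finger parallel gripper is mounted at the origin on the work surface. World frame = base frame: x ahead of the robot, y to its left, z up, the work surface at z = 0. Lengths are in mm, angles in rad, forces in N, time in s.
With the tool pointing down it reaches from about 325 to 775 mm from the base axis. Payload 9.3 kg.
Tool frame: the origin (TCP) lies on the mounting face of the last link; the fingertips stand 173 mm ahead of it and the grasp point (between the pads) lies 155 mm ahead of it; z points along the fingers, y is the direction in which the jaws open and shut (so a half turn about z gives the same grasp; the last joint's range is limited). The gripper opens to 85 mm and grips with 20 to 120 N. Pads are 22 mm wide; open, the fingers measure 114 mm over their backs; the gripper's body (76 mm by 85 mm) begins 54 mm behind the grasp point. The pads swing forward as they close: fully open they stand 13 mm farther back than shut.
Start: joints at [-1.358, 0.259, 0.021, 1.334, 0, 1.418], TCP at [196.726, -513.611, 404.679] pointing down, gripper open.
Joint ranges: [-3.04, 3.04], [-0.91, 1.82], [-1.04, 1.36], [-1.92, 1.95], [-1.52, 1.45], [-3.14, 3.14]. Speed limits (rad/s): [2.22, 2.22, 2.79, 3.14, 3.14, 3.14].

### API

Orientations are given as a unit quaternion [x, y, z, w].
In Python, from bench import bot gives the robot as it stands.
- The arm moves only by the tool arm_command, never from a script. Its argument "steps" is a list of rows, each an object of numbers: "rx", "ry", "rz": the turn, a rotation vector about the world's x, y, z in units of 6 degrees (1.0 is 6 degrees); "tx", "ty", "tz": the shift along the world's x, y, z in units of 40 mm (1.0 is 40 mm); "jaw": the opening, from 0 (shut) to 1 (fully open). A call has 1 to 5 rows; each row shifts and turns the commanded pose from where the row before left it; what a row does not reach is not made up. A row lasts 1/10 s, in which the tool goes at most 50 mm and 8.59 degrees, less where a joint would pass 70% of its speed; a pose out of reach is approached as far as the arm can. A call is refused whole if a number of a shift passes 1 or a number of a turn 1, either way. A call with a gripper value outside its range is refused whole. The fingers move at their own pace and stop on an object; "force" is the grip in N (left out, the last holds). Time passes only in rows, so rows that do not move let the fingers close. It gives the time, the measured TCP pose, the force and the opening at its end, in the units of the state.
- bot.sense(): the state, without advancing time (a new reading comes with each control period).
- bot.read_camera(name): name is "scene" or "top" or "wrist"; returns the picture (384x512x3 uint8, red, green, blue); there is no depth.
- bot.calibration(name): a dict with "vfov" (degrees; the focal length in pixels is half the picture's height over the tangent of half this angle, whatever the lens; pixels are square), "cx", "cy" (the principal point, pixels), "D" ([k1, k2, p1, p2, k3] as OpenCV has them; the pictures are not rectified), "rvec" (rotation vector, rad) and "tvec" (3), from world to camera coordinates, as OpenCV has them. Camera axes: x right, y down, z forward; pixel columns grow to the right and rows downward; lengths in mm; the calibration is good to about 2 mm. A picture is of the moment at which its call begins: read the wrist's pose just before it. calibration takes no time and is no camera call; for the wrist camera it gives the pose at the moment of the call.
- bot.sign_off(): hands the job in, once; it reports no verdict.
Trained networks look in the newest picture that a camera, given by its name, has taken for a name from the list of things; names that differ only in an ending like _2 or _b are one class to them, and where a whole thing is asked for, a point or a joint stands for the part that bears it (a point fixed in the world has none). Each returns a list of dicts, best first, with "p" (0 to 1); they miss things now and then, are a little off and sometimes report something else, mostly with a low value. They report only what shows in the picture. A call takes as long as a camera call.
- bot.regions_of(camera, thing): "region" (384x512 bool, what is visible of it) and "xy" ([column, row] in pixels, amid what is visible of it).
The state is a dict: "time": time; "q": joint angles; "joint_vel": joint speeds; "effort": joint torques, N m; "tool_pos": TCP position; "orientation": TCP orientation; "ft_force": force on the tool from outside, world axes, zero at the start; "ft_torque": the same for the moment, N m; "gripper_width": opening from 0.0 (shut) to 1.0 (fully open).
Only numpy, scipy, OpenCV 4.12 (cv2) and the standard library are available. Lean on these libraries where they do the work, as an engineer would, in place of code of your own. Each camera call takes 0.05 s, during which the arm holds its last target.

### The job

Pick up the jar carrier with the blue grip and the amber jars and hang it by its steel collar on the yellow fork of the spring-balanced arm, behind the two red lips. Keep hold of it while you lower it, so that the arm sinks gently and slowly, never with a jerk and never down to its bottom stop; its weight is not known beforehand, so let go only once the arm carries the whole weight and stands still. Leave the other carrier and everything else on the bench alone.

Things in the scene. Friction and masses are not known exactly. Their poses are not given: they have to be found in the camera images.
- carrier: carrier to hang, one rigid piece: steel tray 112 dia, 8 thick; four amber jars with white caps (tops 48 up, within 51 of the axis); stem 10 dia; steel collar 34 dia, 6 thick, underside 140 up; above it a round blue grip 18 dia, 146 to 196 up. Mass 0.31 to 0.95 kg, differs each time, cannot be seen. Origin: centre of the tray's underside, z up along the stem
- carrier_collar (a point): point on the carrier's axis at the underside of its collar, 140 above the tray's underside
- fork_seat (a point): seat centre on the top face of the yellow prongs, where the collar belongs. Its -x is the fork's open end: the stem enters moving in +x. z up, stays level. Slot 22 wide, ends 13 past this point in +x; prongs 6 thick, 19 wide. A red lip 5 high crosses each prong 22 to 28 in -x: the collar passes over it and then has 5 of free play. Nothing within 80 behind stands higher than the prongs
- fork: yellow fork with grey head, one piece, at the end of the arm; origin at its upper pin, 45 in +x from and 20 below the seat; axes as the seat. Its travel: seat height = pivot height + 20 + 260 sin(0.25 - a), level distance from pivot = 45 + 260 cos(0.25 - a), in mm, a = the balancer angle. It does not turn
- balancer (a joint): angle (rad) the arm has sunk: 0 unloaded at its upper stop, 0.25 links level, 0.50 bottom stop (keep below 0.47). Links 260 long. Spring: starts to sink at about 1.7 N on the seat, then 20 N per rad (1 mm per 0.077 N), lightly damped: a load let go 15 mm off its balance bounces. Sinking or rising faster than 0.30 rad/s (0.08 m/s at the fork) is a jerk that spoils the samples
- balancer_pivot (a point): the arm's upper pivot pin on the post of the fixed stand, 205 above the bench; the post's top is 241 above the bench; the fork lies in this point's own -x direction
- spare_carrier: bystander: leave alone; a carrier of the same shape and size with a grey grip and white jars with black caps
- wash_bottle: bystander: leave alone; white bottle with red cap, 64 dia, 140 high; origin under its centre
- beaker: bystander: leave alone; clear cup 72 dia, 90 high; origin under its centre
- solvent_jar: bystander: leave alone; amber jar with black cap, 60 dia, 80 high; origin under its centre
- spatula: bystander: leave alone; spatula 200 long lying on the bench
- swab_box: bystander: leave alone; blue box 120 x 70 x 50 high; origin under its centre
- test_weight: bystander: leave alone; brass cylinder 36 dia, 30 high; origin under its centre

How it is judged:
By the outcome, as a careful person would: the job done as asked, in the order asked, and still so for the second after the job is handed in, with the robot touching nothing.
It also fails if it takes over 54 s, if anything falls off the work surface, if the arm or the gripper's body presses on something with over 40 N, if the wrist force passes 120 N, or if a joint passes its speed limit or range.

## Working session

There is one attempt and no reset: what is moved stays moved. The work goes in short steps, Python scripts to look and compute and a tool call to move; the robot and the scene stay as the last step left them, time stands still between calls to the robot, and variables do not carry over. Pictures are saved under pics/ and viewed, and the job is handed in when it is done.

Besides the shell and the picture viewer there is one more tool, called after "Request:" as name([rows], argument=value, ...), one row to a line, values as JSON. arm_command: Moves the arm, as the interface text tells. Its arguments: {"type":"object","properties":{"steps":{"type":"array"},"force":{"type":"number"}},"required":["steps"]}

```bash
ls; mkdir -p pics; python3 - <<'E'
from bench import bot
import cv2
s=bot.sense(); print(s)
for c in ("scene","top","wrist"):
    im=bot.read_camera(c); cv2.imwrite(f"pics/{c}0.png",im[:,:,::-1])
    print(c,bot.calibration(c))
E
```

```text
pics
{'time': 0.0, 'q': array([-1.35757701e+00,  2.59198932e-01,  2.07325641e-02,  1.33371320e+00,
        1.19757906e-05,  1.41820152e+00]), 'joint_vel': array([ 0.00020866,  0.00014446,  0.0010709 ,  0.0006296 ,  0.00150254,
       -0.0010873 ]), 'effort': array([ 1.93139090e-04, -5.55640590e+01,  3.44529140e+01,  1.38354365e-02,
       -1.21240028e-04,  1.19313702e-05]), 'tool_pos': array([ 196.72692788, -513.54793391,  404.05085968]), 'orientation': array([ 9.83318852e-01,  1.81888857e-01, -1.49762346e-05, -6.91484625e-04]), 'ft_force': array([-0.56710805, -0.37741211, -0.3882633 ]), 'ft_torque': array([0.01152877, 0.03285804, 0.01700034]), 'gripper_width': 0.9990859242880051}
scene {'vfov': 46.613704926995766, 'cx': 256.68510399841983, 'cy': 192.5027784209193, 'D': array([-0.00893204,  0.        ,  0.        ,  0.        ,  0.        ]), 'rvec': array([ 1.09730814,  2.40793601, -0.99208993]), 'tvec': array([ 358.37157015, -147.84096029, 1798.24811801])}
top {'vfov': 53.6078895004969, 'cx': 250.8413375352484, 'cy': 188.73005762412376, 'D': array([-0.0192049,  0.       ,  0.       ,  0.       ,  0.       ]), 'rvec': array([ 2.18223137, -2.00971906,  0.21942638]), 'tvec': array([ -38.24539674,  553.03277087, 1110.03609325])}
wrist {'vfov': 71.78592057400311, 'cx': 256.05622590019817, 'cy': 189.33611386739966, 'D': array([-0.00716163,  0.        ,  0.        ,  0.        ,  0.        ]), 'rvec': array([-2.36774937,  1.62934465,  0.25639809]), 'tvec': array([-549.80595107,  -38.7888126 ,  378.53458723])}
```

View pics/scene0.png

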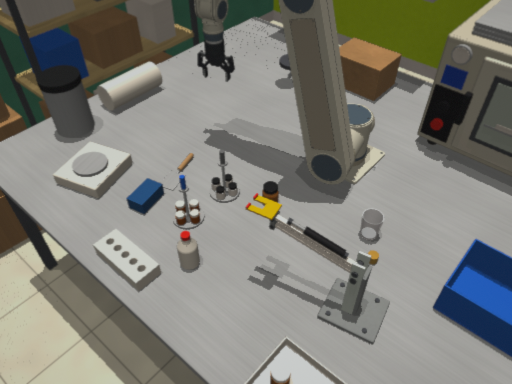

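View pics/top0.png

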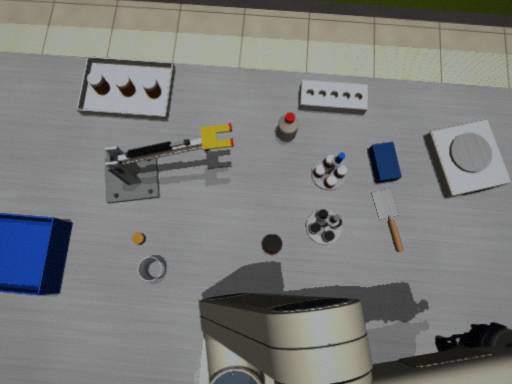

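View pics/wrist0.png

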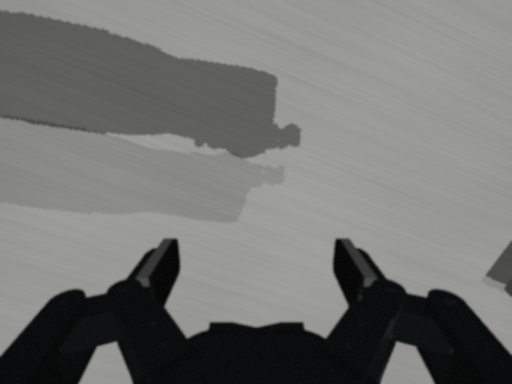

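The top view shows the blue-grip carrier's tray near (330,170) with its grip tip at (340,157). The fork is near (217,137) with its red lips at x≈231 and the post near (113,155). In the scene view the carrier is at (188,215) with its grip at (183,183), and the fork is at (265,207).

```bash
cat > h.py <<'E'
import numpy as np, cv2
from bench import bot
from scipy.optimize import least_squares
def cam(c):
    k=bot.calibration(c); f=192/np.tan(np.radians(k['vfov'])/2)
    K=np.array([[f,0,k['cx']],[0,f,k['cy']],[0,0,1.]])
    return K,np.array(k['D']),np.array(k['rvec'],float),np.array(k['tvec'],float)
def proj(C,P):
    return cv2.projectPoints(np.atleast_2d(np.array(P,float)),C[2],C[3],C[0],C[1])[0].reshape(-1,2)
def ray(C,uv):
    n=cv2.undistortPoints(np.array([[uv]],float),C[0],C[1]).ravel()
    R=cv2.Rodrigues(C[2])[0]; o=-R.T@C[3]; d=R.T@np.array([n[0],n[1],1]); return o,d/np.linalg.norm(d)
def onz(C,uv,z):
    o,d=ray(C,uv); return o+d*(z-o[2])/d[2]
def tri(obs):
    A=np.zeros((3,3));b=np.zeros(3)
    for C,uv in obs:
        o,d=ray(C,uv); M=np.eye(3)-np.outer(d,d); A+=M;b+=M@o
    X=np.linalg.solve(A,b); return X,[np.round(proj(C,X)[0]-uv,1) for C,uv in obs]
E
python3 - <<'E'
from h import *
import pickle
out={}
for c in("scene","top"):
    im=bot.read_camera(c); out[c+'_im']=im
    for t in("carrier","fork","balancer","carrier_collar"):
        r=bot.regions_of(c,t)
        for k in r[:3]:
            ys,xs=np.nonzero(k['region']); print(c,t,round(k['p'],2),np.round(k['xy']),len(xs),(xs.min(),xs.max(),ys.min(),ys.max()) if len(xs) else '')
        out[c,t]=r
pickle.dump(out,open('o.pkl','wb'))
S,T=cam("scene"),cam("top")
for c,C in(("scene",S),("top",T)):
    im=out[c+'_im']
    x0,y0,w,h=(150,160,200,150) if c=="scene" else (90,90,270,140)
    cv2.imwrite(f"pics/{c}1.png",cv2.resize(im[y0:y0+h,x0:x0+w,::-1],None,fx=(4 if c=="scene" else 2.9),fy=(4 if c=="scene" else 2.9),interpolation=cv2.INTER_CUBIC))
print(onz(T,(330,172),8),onz(S,(188,215),8)); print(bot.sense()['time'])
E
```

```text
scene carrier 0.88 [188. 210.] 929 (np.int64(172), np.int64(203), np.int64(175), np.int64(228))
scene fork 0.92 [266. 208.] 461 (np.int64(247), np.int64(279), np.int64(195), np.int64(227))
scene balancer 0.82 [296. 229.] 1588 (np.int64(245), np.int64(355), np.int64(194), np.int64(266))
scene carrier_collar 0.97 [186. 212.] 955 (np.int64(172), np.int64(204), np.int64(175), np.int64(228))
scene carrier_collar 0.33 [186. 251.] 602 (np.int64(177), np.int64(198), np.int64(232), np.int64(269))
top carrier 0.76 [329. 171.] 976 (np.int64(311), np.int64(346), np.int64(153), np.int64(189))
top fork 0.68 [216. 136.] 682 (np.int64(200), np.int64(232), np.int64(123), np.int64(151))
top balancer 0.76 [193. 145.] 1314 (np.int64(118), np.int64(232), np.int64(124), np.int64(160))
top carrier_collar 0.9 [328. 170.] 958 (np.int64(311), np.int64(345), np.int64(153), np.int64(189))
[ 643.20564466 -244.01705558    8.        ] [ 639.6847362  -237.82469156    8.        ]
0.65
```

View pics/scene1.png

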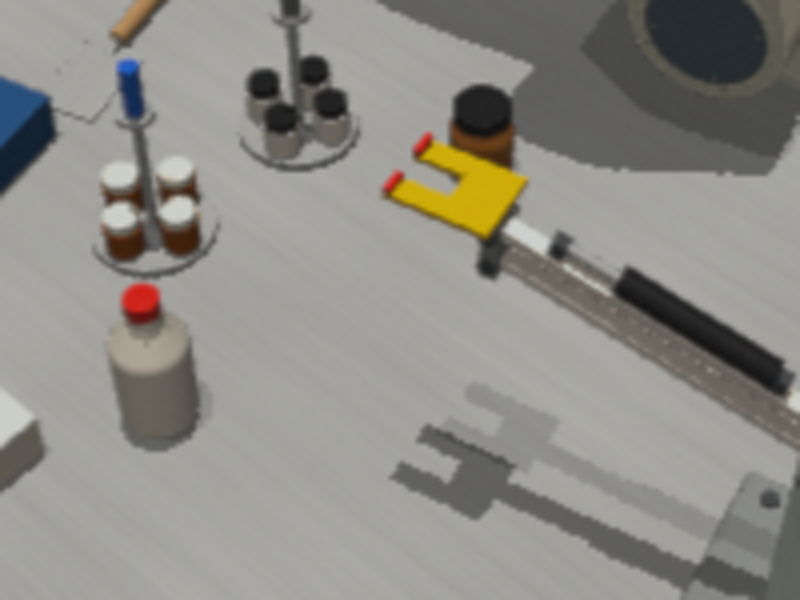

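View pics/top1.png

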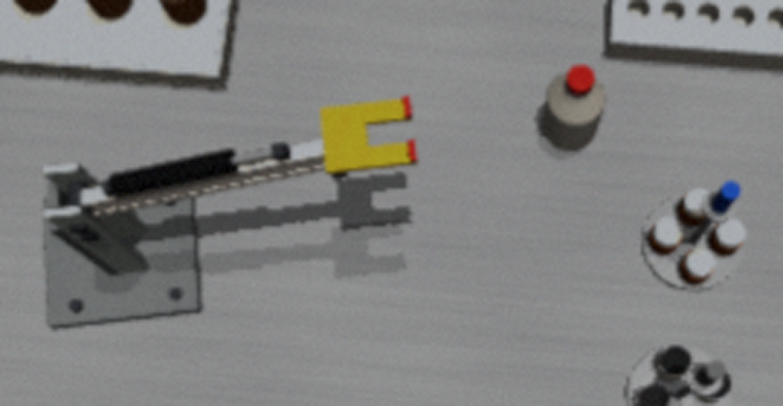

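```bash
python3 - <<'E'
from h import *
S,T=cam("scene"),cam("top")
s=lambda u,v:np.array([150+(u+.5)/4-.5,160+(v+.5)/4-.5]); t=lambda u,v:np.array([90+(u+.5)/2.9-.5,90+(v+.5)/2.9-.5])
caps=(s(149,194),t(696.2,235.5)); gt=(s(129,66),t(730,188))
for z,(a,b) in((48,caps),(193,gt)):
    print(z,onz(S,a,z),onz(T,b,z),tri([(S,a),(T,b)]))
def f(p):
    r=[]
    for z,(a,b) in((48,caps),(193,gt)):
        r+=list(proj(S,[p[0],p[1],z])[0]-a)+list(proj(T,[p[0],p[1],z])[0]-b)
    return r
o=least_squares(f,[640,-240]);print('carrier',o.x,np.round(o.fun,1))
l1=(s(424,146),t(406,108)); l2=(s(394,183),t(411,152))
# which pairs: scene near-robot lip = top lower lip
for a,b in((l1[0],l2[1]),(l2[0],l1[1])): print('lip',tri([(S,a),(T,b)]),onz(S,a,293),onz(T,b,293))
# fork fit from outline corners:
pts=[((-28,-30,2),None)]
# masks
for c,C in(("scene",S),("top",T)):
    im=bot.read_camera(c); hsv=cv2.cvtColor(im,cv2.COLOR_RGB2HSV)
    np.save(c+'.npy',im)
    m=((hsv[...,0]>18)&(hsv[...,0]<34)&(hsv[...,1]>150)&(hsv[...,2]>110)).astype(np.uint8)
    n,l,st,ce=cv2.connectedComponentsWithStats(m); print(c,st[:5],ce[:5])
E
```

```text
48 [ 642.13553332 -234.3400262    48.        ] [ 635.22453575 -235.56238397   48.        ] (array([ 637.99868549, -237.94447793,   41.47973509]), [array([0.4, 0.1]), array([ 0.4, -0.2])])
193 [ 637.80946429 -238.6623556   193.        ] [ 642.78701403 -239.13126491  193.        ] (array([ 640.58591118, -237.07557453,  196.61489047]), [array([-0.4, -0.2]), array([-0.5,  0.3])])
carrier [ 639.54911286 -237.24162321] [-0.  -0.8  0.6 -1.3 -0.1  0.5 -0.7  1.1]
lip (array([620.25235347,  61.36679285, 288.92251245]), [array([-0., -0.]), array([-0.,  0.])]) [623.21987933  64.02908134 293.        ] [618.83691579  60.9738611  293.        ]
lip (array([660.54387278,  69.55895592, 289.65451937]), [array([-0., -0.]), array([-0.,  0.])]) [662.83773403  71.69583253 293.        ] [659.22224083  69.22294974 293.        ]
scene [[     0      0    512    384 196156]
 [   248    195     34     24    397]
 [   369    251      9      9     55]] [[255.44628255 191.45068211]
 [265.69017632 207.13350126]
 [373.52727273 254.54545455]]
top [[     0      0    512    384 196053]
 [   201    125     31     24    506]
 [   133    233     10     11     49]] [[255.63731746 191.62975318]
 [213.72727273 136.76482213]
 [137.44897959 237.57142857]]
```

```bash
cat > fork.py <<'E'
from h import *
from scipy.optimize import minimize
S,T=cam("scene"),cam("top")
obs={}
for c,C in(("scene",S),("top",T)):
    im=np.load(c+'.npy').astype(float)
    y=np.clip((np.minimum(im[...,0],im[...,1])-im[...,2]-20)/110,0,1)
    m=np.zeros(y.shape); 
    x0,y0,w,h=(240,188,48,40) if c=="scene" else (194,118,44,40)
    obs[c]=(C,y[y0:y0+h,x0:x0+w],x0,y0)
def model(C,p,x0,y0,shape):
    x,y,z,th,L=p; k=6
    c,s=np.cos(th),np.sin(th)
    img=np.zeros((shape[0]*k,shape[1]*k),np.uint8)
    rects=[(-22,13,11,30),(-22,13,-30,-11),(13,L,-30,30)]
    for a,b,l,r in rects:
        P=[]
        for dz in(0,-6):
            for u,v in((a,l),(b,l),(b,r),(a,r)): P.append([x+c*u-s*v,y+s*u+c*v,z+dz])
        q=(proj(C,P)-[x0,y0]+.5)*k-.5
        h=cv2.convexHull(q.astype(np.float32)).reshape(-1,2)
        cv2.fillPoly(img,[np.round(h*16).astype(np.int32)],1,shift=4)
    return cv2.resize(img.astype(float),(shape[1],shape[0]),interpolation=cv2.INTER_AREA)
def cost(p,cs):
    return sum(((cv2.GaussianBlur(model(obs[c][0],p,obs[c][2],obs[c][3],obs[c][1].shape),(0,0),.7)-obs[c][1])**2).sum() for c in cs)
p0=np.array([635.5,90,289.3,1.77,35])
for cs,fz in((("scene","top"),0),(("scene","top"),1),(("top",),1),(("scene",),1)):
    def g(d):
        p=p0+d*np.array([3,3,0 if fz else 3,.05,4]); return cost(p,cs)
    r=minimize(g,np.zeros(5),method='Nelder-Mead',options=dict(initial_simplex=np.vstack([np.zeros(5),np.eye(5)]),maxiter=600))
    print(cs,fz,np.round(p0+r.x*np.array([3,3,0 if fz else 3,.05,4]),2),r.fun)
E
python3 fork.py
```

```text
('scene', 'top') 0 [635.65  90.85 290.22   1.78  48.72] 32.479489451811546
('scene', 'top') 1 [635.65  90.36 289.3    1.76  49.11] 36.04840170702166
('top',) 1 [636.72  91.19 289.3    1.77  48.49] 18.760185464215013
('scene',) 1 [634.68  90.03 289.3    1.78  49.59] 12.878310058263148
```

Seat at about (635.6, 90.5, 289) with yaw ≈1.77; the two cameras agree to about 2 mm. Carrier at about (640, −237). I'll move above the carrier while turning the jaws toward world x.

Request:
arm_command([
  {"tx": 0.6, "ty": 0.4, "rz": 1, "jaw": 1},
  {"tx": 1, "ty": 0.62, "rz": 1, "jaw": 1},
  {"tx": 1, "ty": 0.62, "rz": 1, "jaw": 1},
  {"tx": 1, "ty": 0.62, "rz": 1, "jaw": 1},
  {"tx": 1, "ty": 0.62, "rz": 1, "jaw": 1},
])

```text
schema error: expected keys rx, ry, rz, tx, ty, tz, jaw
```

Request:
arm_command([
  {"tx": 1, "ty": 0.62, "rz": 1, "jaw": 1},
  {"tx": 1, "ty": 0.62, "rz": 1, "jaw": 1},
  {"tx": 1, "ty": 0.62, "rz": 1, "jaw": 1},
  {"tx": 1, "ty": 0.62, "rz": 1, "jaw": 1},
  {"tx": 1, "ty": 0.62, "rz": 1, "jaw": 1},
])

```text
schema error: expected keys rx, ry, rz, tx, ty, tz, jaw
```

```bash
python3 - <<'E'
from h import *
im=bot.read_camera("wrist"); s=bot.sense(); print(s['time'],s['tool_pos'],s['q'],s['orientation'])
cv2.imwrite("pics/w1.png",im[:,:,::-1])
W=cam("wrist"); print(proj(W,[[640,-237,196],[640,-237,140],[640,-237,48],[640,-237,8]]))
E
```

```text
0.8 [ 196.72041905 -513.59840805  404.72052497] [-1.35760319e+00  2.58542547e-01  2.15268189e-02  1.33372473e+00
 -1.12148882e-05  1.41820873e+00] [ 9.83322123e-01  1.81872489e-01 -4.75857110e-06  2.80894386e-05]
[[ 524.39888391 1441.11227589]
 [  22.44837001 -940.1054779 ]
 [ 114.24616873 -535.84120774]
 [ 137.17288958 -433.00807739]]
```

View pics/w1.png

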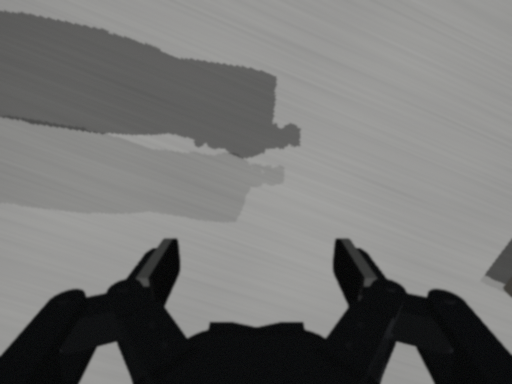

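The arm has not moved, because every row needs all seven keys. The picture is unchanged.

Request:
arm_command([
  {"rx": 0, "ry": 0, "rz": 1, "tx": 0.6, "ty": 0.4, "tz": 0, "jaw": 1},
  {"rx": 0, "ry": 0, "rz": 1, "tx": 1, "ty": 0.62, "tz": 0, "jaw": 1},
  {"rx": 0, "ry": 0, "rz": 1, "tx": 1, "ty": 0.62, "tz": 0, "jaw": 1},
  {"rx": 0, "ry": 0, "rz": 1, "tx": 1, "ty": 0.62, "tz": 0, "jaw": 1},
  {"rx": 0, "ry": 0, "rz": 1, "tx": 1, "ty": 0.62, "tz": 0, "jaw": 1},
])

```text
time: 1.3
tool_pos: [382.0, -397.2, 404.8]
orientation: [0.902, 0.432, 0.0, 0.0]
ft_force: [0.1, -1.1, 0.4]
gripper_width: 0.998
```

Request:
arm_command([
  {"rx": 0, "ry": 0, "rz": 1, "tx": 1, "ty": 0.62, "tz": 0, "jaw": 1},
  {"rx": 0, "ry": 0, "rz": 1, "tx": 1, "ty": 0.62, "tz": 0, "jaw": 1},
  {"rx": 0, "ry": 0, "rz": 1, "tx": 1, "ty": 0.62, "tz": 0, "jaw": 1},
  {"rx": 0, "ry": 0, "rz": 1, "tx": 1, "ty": 0.62, "tz": 0, "jaw": 1},
  {"rx": 0, "ry": 0, "rz": 1, "tx": 0.8, "ty": 0.5, "tz": 0, "jaw": 1},
])

```text
time: 1.8
tool_pos: [574.6, -277.4, 404.6]
orientation: [0.759, 0.651, 0.0, 0.0]
ft_force: [-0.1, -0.7, -0.4]
gripper_width: 1.0
```

```bash
python3 - <<'E'
from h import *
im=bot.read_camera("wrist"); s=bot.sense(); print(s['time'],s['tool_pos'],s['q'],s['orientation'])
cv2.imwrite("pics/w2.png",im[:,:,::-1])
W=cam("wrist"); print(proj(W,[[640,-237,196],[640,-237,140],[640,-237,48],[640,-237,8]]))
E
```

```text
1.85 [ 577.80004362 -275.01310505  403.88570063] [-0.57565815  0.41644122  0.25438839  1.40847987  0.00211402  1.1384679 ] [ 7.55922584e-01  6.54660150e-01  1.05203910e-03 -1.66909354e-04]
[[339.20585698 154.72462265]
 [319.9316571  143.08195768]
 [302.28564645 132.43050213]
 [297.31982363 129.43436472]]
```

View pics/w2.png

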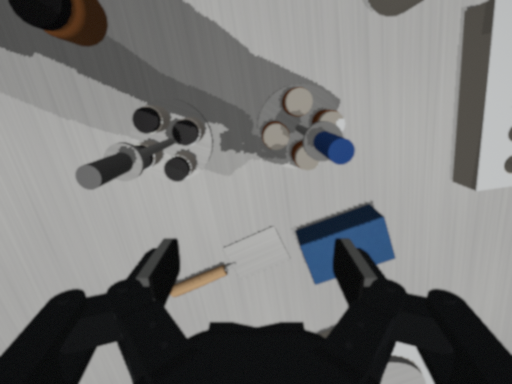

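The grip's top face is at about (341,150). The caps are centred near (302,128), 4 px above the prediction.

```bash
python3 - <<'E'
from h import *
W=cam("wrist"); print(onz(W,(341.5,150.5),196),onz(W,(302,128),48),W[3]); print(bot.sense()['tool_pos'])
E
```

```text
[ 641.6523991 -234.3761512  196.       ] [ 640.1371878  -231.76549458   48.        ] [-611.94216983 -218.73871924  319.81140499]
[ 577.80004362 -275.01310505  403.88570063]
```

Request:
arm_command([
  {"rx": 0, "ry": 0, "rz": 0, "tx": 0.8, "ty": 0.5, "tz": 0, "jaw": 1},
  {"rx": 0, "ry": 0, "rz": 0, "tx": 0.5, "ty": 0.3, "tz": 0, "jaw": 1},
  {"rx": 0, "ry": 0, "rz": 0, "tx": 0.25, "ty": 0.18, "tz": 0, "jaw": 1},
  {"rx": 0, "ry": 0, "rz": 0, "tx": 0, "ty": 0, "tz": 0, "jaw": 1},
])

```text
time: 2.25
tool_pos: [635.5, -239.2, 404.1]
orientation: [0.76, 0.65, -0.0, -0.0]
ft_force: [-1.3, 0.1, -0.0]
gripper_width: 0.998
```

```bash
python3 - <<'E'
from h import *
s=bot.sense(); print(s['time'],s['tool_pos'],s['orientation'])
im=bot.read_camera("wrist"); 
cv2.imwrite("pics/w3.png",im[:,:,::-1])
s=bot.sense(); print(s['time'],s['tool_pos'])
E
```

```text
2.25 [ 635.52204187 -239.24416996  404.07983781] [ 7.60140427e-01  6.49758736e-01 -1.14365994e-04 -3.21953320e-04]
2.3 [ 634.74148394 -239.93097226  404.31582674]
```

View pics/w3.png

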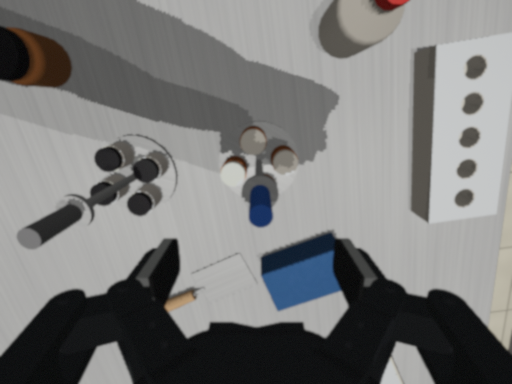

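```bash
python3 - <<'E'
from h import *
W=cam("wrist"); print(onz(W,(260.5,217),196), onz(W,(257,158),48)); print(proj(W,[[640.5,-235.5,196]]))
E
```

```text
[ 638.18428515 -239.65228975  196.        ] [ 638.20879315 -225.50902657   48.        ]
[[262.81565246 211.2686735 ]]
```

The still image shows the grip top at (260,217), giving (638.2, −239.7). The fixed cameras gave (639.5, −237.2). I'll use (639, −238.3) and descend.

Request:
arm_command([
  {"rx": 0, "ry": 0, "rz": 0, "tx": 0.11, "ty": 0.04, "tz": -0.4, "jaw": 1},
  {"rx": 0, "ry": 0, "rz": 0, "tx": 0, "ty": 0, "tz": -0.6, "jaw": 1},
  {"rx": 0, "ry": 0, "rz": 0, "tx": 0, "ty": 0, "tz": -0.5, "jaw": 1},
  {"rx": 0, "ry": 0, "rz": 0, "tx": 0, "ty": 0, "tz": -0.4, "jaw": 1},
  {"rx": 0, "ry": 0, "rz": 0, "tx": 0, "ty": 0, "tz": 0, "jaw": 1},
])

```text
time: 2.8
tool_pos: [637.7, -239.3, 326.7]
orientation: [0.761, 0.649, -0.001, -0.002]
ft_force: [-0.8, 0.5, 0.1]
gripper_width: 1.001
```

```bash
python3 - <<'E'
from h import *
im=bot.read_camera("wrist"); 
cv2.imwrite("pics/w4.png",im[:,:,::-1])
s=bot.sense(); print(s['time'],s['tool_pos'],s['ft_force'])
W=cam("wrist"); print(proj(W,[[639,-238.3,196]]))
E
```

```text
2.85 [ 638.03207937 -239.30500696  328.37549606] [0.0458081  0.21564514 0.20848544]
[[257.55666798 285.08000415]]
```

View pics/w4.png

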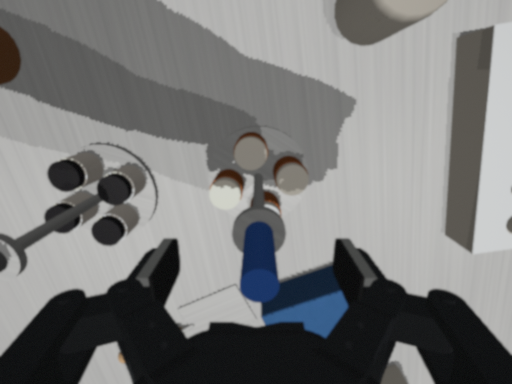

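The grip stands between the pads at (260,285), centred to about 1–2 mm. I'll close on it.

Request:
arm_command([
  {"rx": 0, "ry": 0, "rz": 0, "tx": 0, "ty": 0, "tz": 0, "jaw": 0},
  {"rx": 0, "ry": 0, "rz": 0, "tx": 0, "ty": 0, "tz": 0, "jaw": 0},
  {"rx": 0, "ry": 0, "rz": 0, "tx": 0, "ty": 0, "tz": 0, "jaw": 0},
  {"rx": 0, "ry": 0, "rz": 0, "tx": 0, "ty": 0, "tz": 0, "jaw": 0},
  {"rx": 0, "ry": 0, "rz": 0, "tx": 0, "ty": 0, "tz": 0, "jaw": 0},
], force=70)

```text
time: 3.35
tool_pos: [639.1, -238.4, 329.2]
orientation: [0.761, 0.649, -0.0, 0.0]
ft_force: [0.1, -0.2, -2.6]
gripper_width: 0.191
```

Request:
arm_command([
  {"rx": 0, "ry": 0, "rz": 0, "tx": 0, "ty": 0, "tz": 0, "jaw": 0},
  {"rx": 0, "ry": 0, "rz": 0, "tx": 0, "ty": 0, "tz": 0, "jaw": 0},
  {"rx": 0, "ry": 0, "rz": 0, "tx": 0, "ty": 0, "tz": 0, "jaw": 0},
])

```text
time: 3.65
tool_pos: [639.0, -238.4, 329.1]
orientation: [0.761, 0.649, 0.0, 0.0]
ft_force: [-2.9, 0.4, 4.7]
gripper_width: 0.192
```

Request:
arm_command([
  {"rx": 0, "ry": 0, "rz": 0, "tx": 0, "ty": 0, "tz": 0.2, "jaw": 0},
  {"rx": 0, "ry": 0, "rz": 0, "tx": 0, "ty": 0, "tz": 0.4, "jaw": 0},
  {"rx": 0, "ry": 0, "rz": 0, "tx": 0, "ty": 0, "tz": 0.6, "jaw": 0},
  {"rx": 0, "ry": 0, "rz": 0, "tx": 0, "ty": 0, "tz": 0.8, "jaw": 0},
  {"rx": 0, "ry": 0, "rz": 0, "tx": 0, "ty": 0, "tz": 0.8, "jaw": 0},
])

```text
time: 4.15
tool_pos: [639.1, -238.3, 441.2]
orientation: [0.761, 0.649, -0.0, -0.001]
ft_force: [0.0, 1.0, -3.2]
gripper_width: 0.191
```

Request:
arm_command([
  {"rx": 0, "ry": 0, "rz": 0, "tx": 0, "ty": 0, "tz": 0.7, "jaw": 0},
  {"rx": 0, "ry": 0, "rz": 0, "tx": 0, "ty": 0, "tz": 0.5, "jaw": 0},
  {"rx": 0, "ry": 0, "rz": 0, "tx": 0, "ty": 0, "tz": 0.3, "jaw": 0},
  {"rx": 0, "ry": 0, "rz": 0, "tx": 0, "ty": 0, "tz": 0.2, "jaw": 0},
  {"rx": 0, "ry": 0, "rz": 0, "tx": 0, "ty": 0, "tz": 0, "jaw": 0},
])

```text
time: 4.65
tool_pos: [639.2, -238.4, 509.2]
orientation: [0.761, 0.649, 0.0, 0.0]
ft_force: [0.5, 0.2, -4.6]
gripper_width: 0.192
```

```bash
python3 - <<'E'
from h import *
F=[]
for c in("wrist","scene","top"):
    im=bot.read_camera(c); cv2.imwrite(f"pics/{c}5.png",im[:,:,::-1]); np.save(c+'5.npy',im)
    F.append(bot.sense()['ft_force'])
s=bot.sense(); print(s['time'],s['tool_pos'],np.mean(F,0),s['q'])
im=np.load('scene5.npy'); cv2.imwrite('pics/s5c.png',cv2.resize(im[100:250,130:330,::-1],None,fx=4,fy=4,interpolation=cv2.INTER_CUBIC))
im=np.load('top5.npy'); cv2.imwrite('pics/t5c.png',cv2.resize(im[90:230,90:360,::-1],None,fx=2.9,fy=2.9,interpolation=cv2.INTER_CUBIC))
E
```

```text
4.8 [ 639.30924378 -238.49252037  507.54556963] [-0.00677358 -0.12725119 -3.96115885] [-4.79893220e-01  5.18631304e-01  6.85954888e-01  1.73983988e+00
  4.72337721e-05  1.24870069e+00]
```

View pics/s5c.png

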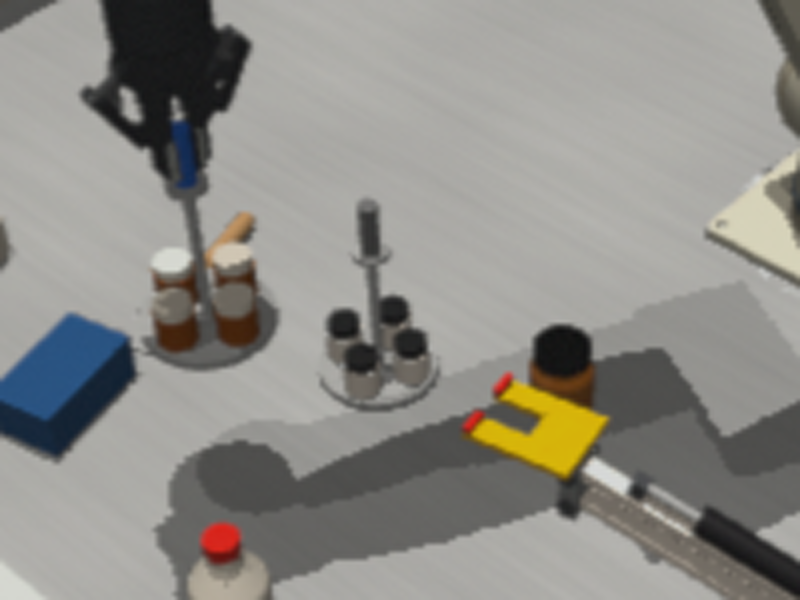

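View pics/t5c.png

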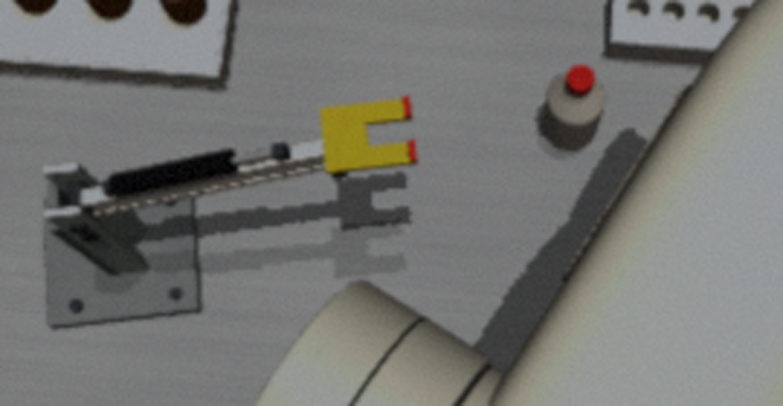

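View pics/wrist5.png

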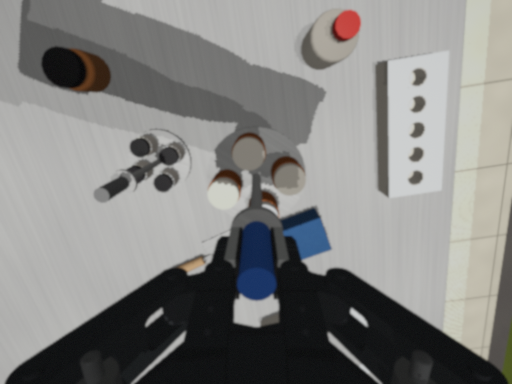

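Lifted cleanly. The carrier hangs upright in the grip, and the weight reads ≈4 N. I'll check its offset in the hand.

```bash
python3 - <<'E'
from h import *
p=np.array([639,-238.4]);zb=180
W=cam("wrist"); S=cam("scene")
im=np.load('wrist5.npy'); sc=np.load('scene5.npy')
def draw(C,img,ox,oy,k,x0,y0,w,h,dx,dy,col,dz=0):
    for z,r in((140,17),(146,17),(8,56),(0,56),(196,9)):
        t=np.linspace(0,2*np.pi,60); P=np.c_[p[0]+dx+r*np.cos(t),p[1]+dy+r*np.sin(t),np.full(60,zb+z+dz)]
        q=((proj(C,P)-[x0,y0]+.5)*k-.5).astype(np.int32); cv2.polylines(img,[q],True,col,1)
    return img
a=cv2.resize(im[100:310,180:340,::-1],None,fx=3,fy=2.85 and 3,interpolation=cv2.INTER_CUBIC)
a=a[:600]; draw(W,a,0,0,3,180,100,0,0,0,0,(0,255,0)); 
b=cv2.resize(sc[120:200,150:215,::-1],None,fx=6,fy=6,interpolation=cv2.INTER_CUBIC); draw(S,b,0,0,6,150,120,0,0,0,0,(0,255,0))
cv2.imwrite('pics/ov_w.png',a);cv2.imwrite('pics/ov_s.png',b)
E
```

```text
(no output)
```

View pics/ov_w.png

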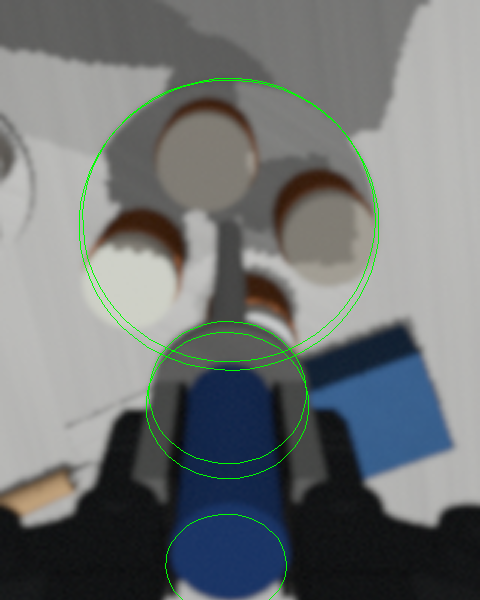

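View pics/ov_s.png

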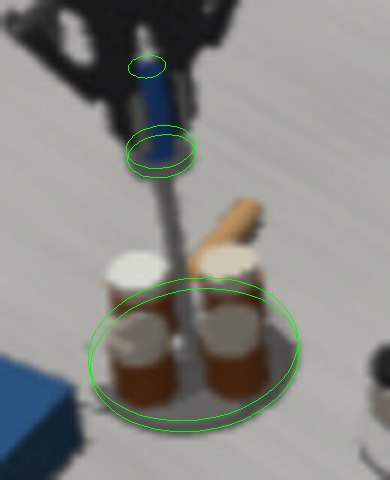

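The model overlay fits the held carrier within 1–2 px. Moving to the fork's mouth.

Request:
arm_command([
  {"rx": 0, "ry": 0, "rz": 0, "tx": 0.05, "ty": 0.4, "tz": 0, "jaw": 0},
  {"rx": 0, "ry": 0, "rz": 0, "tx": 0.05, "ty": 0.7, "tz": 0, "jaw": 0},
  {"rx": 0, "ry": 0, "rz": 0, "tx": 0.05, "ty": 0.8, "tz": 0, "jaw": 0},
  {"rx": 0, "ry": 0, "rz": 0, "tx": 0.05, "ty": 0.8, "tz": 0, "jaw": 0},
  {"rx": 0, "ry": 0, "rz": 0, "tx": 0.05, "ty": 0.8, "tz": 0, "jaw": 0},
])

```text
time: 5.3
tool_pos: [649.0, -96.5, 508.1]
orientation: [0.761, 0.649, -0.0, -0.0]
ft_force: [0.7, 0.7, -3.4]
gripper_width: 0.193
```

Request:
arm_command([
  {"rx": 0, "ry": 0, "rz": 0, "tx": 0.05, "ty": 0.7, "tz": 0, "jaw": 0},
  {"rx": 0, "ry": 0, "rz": 0, "tx": 0.05, "ty": 0.6, "tz": -0.1, "jaw": 0},
  {"rx": 0, "ry": 0, "rz": 0, "tx": 0.05, "ty": 0.4, "tz": -0.1, "jaw": 0},
  {"rx": 0, "ry": 0, "rz": 0, "tx": 0, "ty": 0.2, "tz": -0.1, "jaw": 0},
  {"rx": 0, "ry": 0, "rz": 0, "tx": 0, "ty": 0, "tz": 0, "jaw": 0},
])

```text
time: 5.8
tool_pos: [655.1, -21.5, 495.8]
orientation: [0.76, 0.65, -0.0, -0.001]
ft_force: [0.1, -0.7, -3.0]
gripper_width: 0.191
```

```bash
cat > look.py <<'E'
from h import *
import sys
n=sys.argv[1]
F=[]
for c in("wrist","scene","top"):
    im=bot.read_camera(c); np.save(c+n+'.npy',im)
    cv2.imwrite(f"pics/{c}{n}.png",im[:,:,::-1])
    F.append(bot.sense()['ft_force'])
s=bot.sense(); print(s['time'],s['tool_pos'],np.mean(F,0),s['gripper_width'])
t=s['tool_pos']; seat=np.array([635.6,90.5]); d=np.array([np.cos(1.772),np.sin(1.772)]); e=np.array([-d[1],d[0]])
r=t[:2]-seat; print('rel fork x %.1f y %.1f collar z %.1f'%(r@d,r@e,t[2]-508.9+320))
sc=np.load(f'scene{n}.npy'); cv2.imwrite(f'pics/s{n}c.png',cv2.resize(sc[130:260,200:330,::-1],None,fx=4.5,fy=4.5,interpolation=cv2.INTER_CUBIC))
E
python3 look.py 6
```

```text
5.95 [655.1354948  -23.28977281 496.66228383] [-3.28625744e-04 -1.83326946e-01 -3.53121434e+00] 0.19063021979358682
rel fork x -115.4 y 3.6 collar z 307.8
```

View pics/s6c.png

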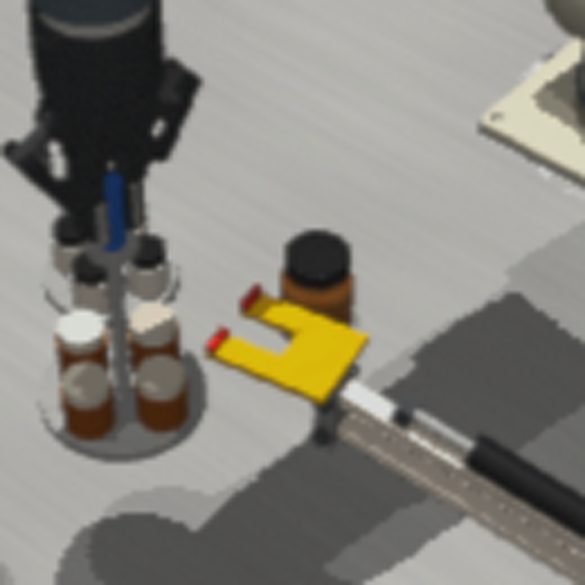

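View pics/wrist6.png

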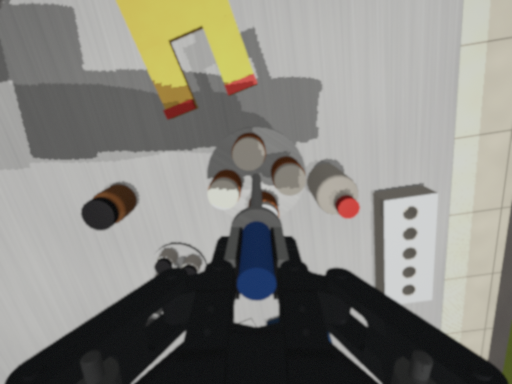

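View pics/top6.png

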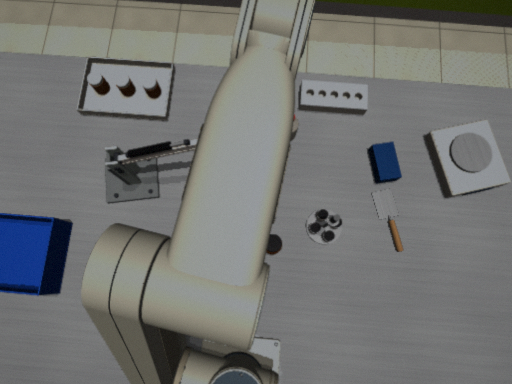

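Wrist view: fork lips at about (180,108) and (241,86), slot clearly visible, collar below at about (257,212). I'll measure the fork with this camera too.

```bash
python3 - <<'E'
from h import *
W=cam("wrist"); im=np.load('wrist6.npy').astype(int)
m=((im[...,0]-np.maximum(im[...,1],im[...,2]))>70).astype(np.uint8); m[150:]=0
n,l,st,ce=cv2.connectedComponentsWithStats(m)
P=[]
for i in range(1,n):
    if st[i,4]>60: print(st[i],ce[i]); P.append(onz(W,ce[i],292)); print(P[-1])
P=np.array(P)[:2]; mid=P.mean(0); e=P[1]-P[0]; print('dist',np.linalg.norm(e)); e=e[:2]/np.linalg.norm(e[:2]); d=np.array([-e[1],e[0]]); d*=np.sign(d[1])
print('yaw',np.arctan2(d[1],d[0]),'seat',mid[:2]+25*d)
# slot inner end & inner edges: project predicted for two hypotheses
a=cv2.resize(np.load('wrist6.npy')[0:240,110:320,::-1],None,fx=2.5,fy=2.5,interpolation=cv2.INTER_CUBIC)
def dr(seat,th,col):
    c,s=np.cos(th),np.sin(th)
    L=[(-22,30),(-22,11),(13,11),(13,-11),(-22,-11),(-22,-30)]
    q=proj(W,[[seat[0]+c*u-s*v,seat[1]+s*u+c*v,289.3] for u,v in L]); cv2.polylines(a,[(((q-[110,0])+.5)*2.5-.5).astype(np.int32)],False,col,1)
dr((635.6,90.5),1.772,(0,255,0)); dr(mid[:2]+25*d,np.arctan2(d[1],d[0]),(255,0,0))
cv2.imwrite('pics/ov6.png',a)
E
```

```text
[225  75  32  19 309] [240.63430421  84.00970874]
[660.45180293  66.9247635  292.        ]
[165 100  29  18 260] [179.43846154 108.53461538]
[620.34941506  58.9770457  292.        ]
dist 40.88236455531183
yaw 1.7664467121614567 seat [635.54049517  87.47394058]
```

View pics/ov6.png

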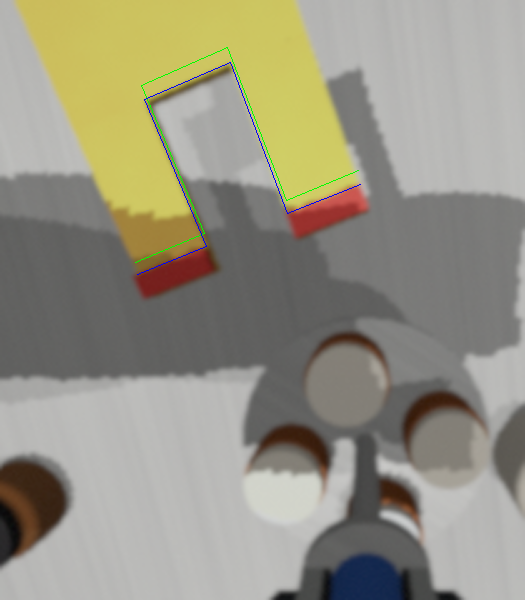

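The wrist-camera fit (blue) matches the slot exactly: seat (635.5, 87.5), yaw 1.766. It shares any bias with the carrier in the same camera, so I trust it. Sliding in above the lips.

Request:
arm_command([
  {"rx": 0, "ry": 0, "rz": 0, "tx": 0.05, "ty": 0.3, "tz": 0, "jaw": 0},
  {"rx": 0, "ry": 0, "rz": 0, "tx": -0.13, "ty": 0.6, "tz": 0, "jaw": 0},
  {"rx": 0, "ry": 0, "rz": 0, "tx": -0.1, "ty": 0.5, "tz": 0, "jaw": 0},
  {"rx": 0, "ry": 0, "rz": 0, "tx": 0, "ty": 0, "tz": 0, "jaw": 0},
])

```text
time: 6.35
tool_pos: [647.5, 35.7, 497.2]
orientation: [0.76, 0.65, 0.001, -0.0]
ft_force: [-0.2, -0.5, -3.2]
gripper_width: 0.191
```

```bash
sed -i 's/635.6,90.5/635.5,87.5/;s/1.772/1.766/g' look.py; python3 look.py 7
```

```text
6.5 [648.04854406  33.48000957 496.77686773] [-0.21975784 -0.0763776  -3.77106088] 0.1910800845426415
rel fork x -55.4 y -1.8 collar z 307.9
```

View pics/wrist7.png

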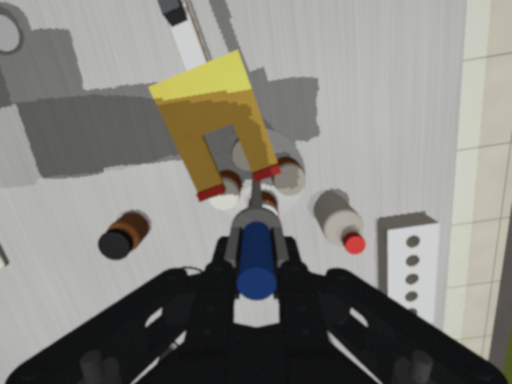

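View pics/s7c.png

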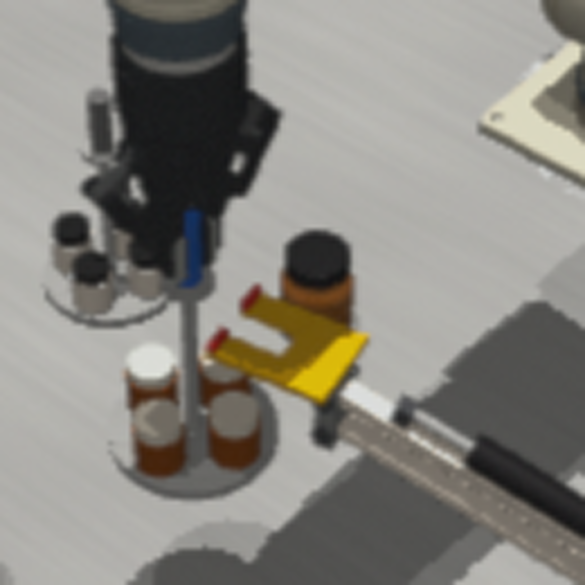

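```bash
python3 - <<'E'
from h import *
W=cam("wrist"); im=np.load('wrist7.npy').astype(int)
m=((im[...,0]-np.maximum(im[...,1],im[...,2]))>60).astype(np.uint8)
m=((im[...,0]>90)&(im[...,1]<60)&(im[...,2]<60)).astype(np.uint8); m[215:]=0
n,l,st,ce=cv2.connectedComponentsWithStats(m); P=[]
for i in range(1,n):
    if st[i,4]>100: print(st[i],ce[i]); P.append(onz(W,ce[i],292)); print(P[-1])
P=np.array(P)[:2]; mid=P.mean(0); e=P[1]-P[0]; print('dist',np.linalg.norm(e)); e=e[:2]/np.linalg.norm(e[:2]); d=np.array([-e[1],e[0]]); d*=np.sign(d[1])
seat=mid[:2]+25*d
print('yaw',np.arctan2(d[1],d[0]),'seat',seat)
s=bot.sense()['tool_pos']; print(s, seat+1.5*d-s[:2], 'units',(seat+1.5*d-s[:2])/40)
E
```

```text
[252 164  28  18 261] [265.46743295 172.47509579]
[660.11803023  66.71213032 292.        ]
[198 184  27  16 213] [210.58215962 191.78873239]
[620.97360404  59.16892102 292.        ]
dist 39.864597180278615
yaw 1.7611648342780868 seat [635.81529818  87.48888998]
[648.04854406  33.48000957 496.77686773] [-12.51707702  55.48178227] units [-0.31292693  1.38704456]
```

Request:
arm_command([
  {"rx": 0, "ry": 0, "rz": 0, "tx": -0.08, "ty": 0.2, "tz": 0, "jaw": 0},
  {"rx": 0, "ry": 0, "rz": 0, "tx": -0.08, "ty": 0.4, "tz": 0, "jaw": 0},
  {"rx": 0, "ry": 0, "rz": 0, "tx": -0.08, "ty": 0.4, "tz": 0, "jaw": 0},
  {"rx": 0, "ry": 0, "rz": 0, "tx": -0.07, "ty": 0.38, "tz": 0, "jaw": 0},
  {"rx": 0, "ry": 0, "rz": 0, "tx": 0, "ty": 0, "tz": 0, "jaw": 0},
])

```text
time: 7.0
tool_pos: [634.8, 91.6, 497.0]
orientation: [0.76, 0.65, 0.0, -0.0]
ft_force: [0.1, -0.4, -3.5]
gripper_width: 0.19
```

```bash
python3 look.py 8
```

```text
7.15 [635.41889609  89.41664348 496.73381701] [ 0.31261199 -0.07566276 -3.48946698] 0.18862406717999494
rel fork x 1.9 y -0.3 collar z 307.8
```

View pics/wrist8.png

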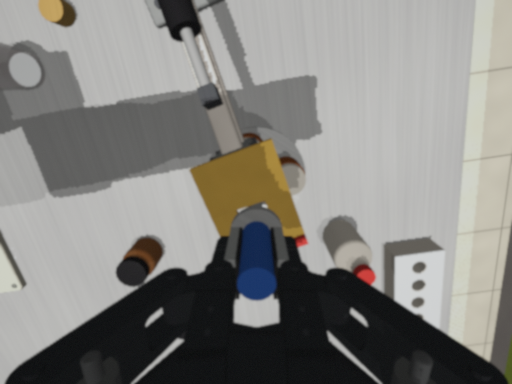

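View pics/s8c.png

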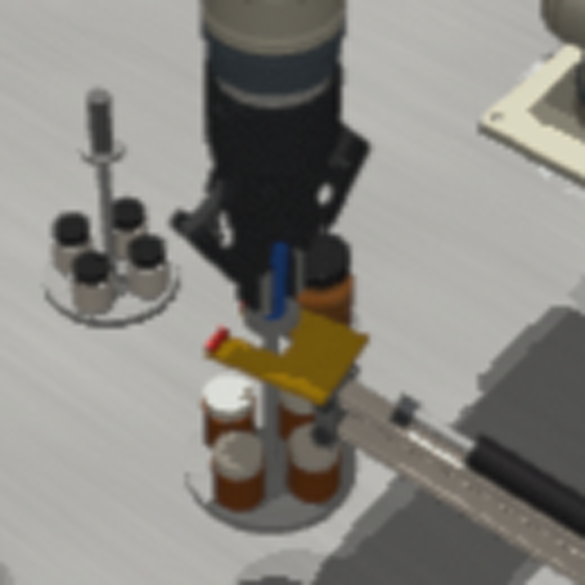

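Collar is at (+1.9, −0.3) mm from the seat and about 18 mm above the prongs. Lowering now, slowing before contact.

Request:
arm_command([
  {"rx": 0, "ry": 0, "rz": 0, "tx": 0, "ty": 0, "tz": -0.1, "jaw": 0},
  {"rx": 0, "ry": 0, "rz": 0, "tx": 0, "ty": 0, "tz": -0.1, "jaw": 0},
  {"rx": 0, "ry": 0, "rz": 0, "tx": 0, "ty": 0, "tz": -0.08, "jaw": 0},
  {"rx": 0, "ry": 0, "rz": 0, "tx": 0, "ty": 0, "tz": -0.05, "jaw": 0},
  {"rx": 0, "ry": 0, "rz": 0, "tx": 0, "ty": 0, "tz": -0.03, "jaw": 0},
])

```text
time: 7.65
tool_pos: [635.6, 88.6, 481.9]
orientation: [0.761, 0.649, -0.0, -0.0]
ft_force: [0.2, -0.3, -2.9]
gripper_width: 0.195
```

Request:
arm_command([
  {"rx": 0, "ry": 0, "rz": 0, "tx": 0, "ty": 0, "tz": -0.03, "jaw": 0},
  {"rx": 0, "ry": 0, "rz": 0, "tx": 0, "ty": 0, "tz": -0.03, "jaw": 0},
  {"rx": 0, "ry": 0, "rz": 0, "tx": 0, "ty": 0, "tz": -0.03, "jaw": 0},
  {"rx": 0, "ry": 0, "rz": 0, "tx": 0, "ty": 0, "tz": -0.03, "jaw": 0},
  {"rx": 0, "ry": 0, "rz": 0, "tx": 0, "ty": 0, "tz": 0, "jaw": 0},
])

```text
time: 8.15
tool_pos: [635.5, 88.7, 477.6]
orientation: [0.761, 0.649, 0.0, 0.0]
ft_force: [0.5, -1.7, -1.3]
gripper_width: 0.19
```

```bash
python3 look.py 9
```

```text
8.3 [635.50425829  88.71742316 477.73737037] [ 0.53903078 -1.53818506 -0.75636178] 0.19570358573028415
rel fork x 1.2 y -0.2 collar z 288.8
```

View pics/s9c.png

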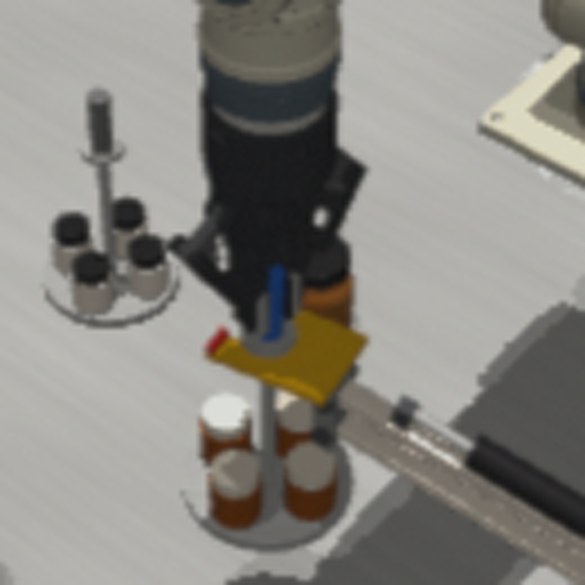

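View pics/wrist9.png

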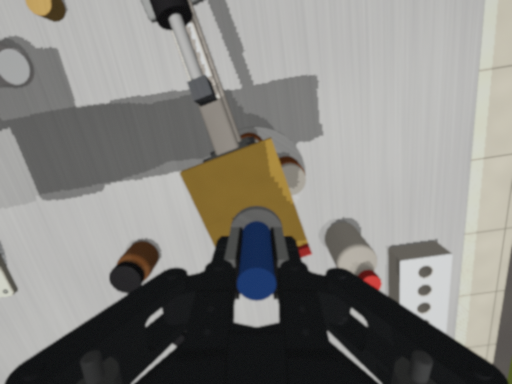

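Contact made: the fork has begun taking load and the collar lies flat behind the lips. I'll keep lowering slowly, following the fork's slight drift in −y.

Request:
arm_command([
  {"rx": 0, "ry": 0, "rz": 0, "tx": 0, "ty": -0.01, "tz": -0.03, "jaw": 0},
  {"rx": 0, "ry": 0, "rz": 0, "tx": 0, "ty": -0.01, "tz": -0.04, "jaw": 0},
  {"rx": 0, "ry": 0, "rz": 0, "tx": 0, "ty": -0.01, "tz": -0.04, "jaw": 0},
  {"rx": 0, "ry": 0, "rz": 0, "tx": 0, "ty": -0.01, "tz": -0.04, "jaw": 0},
  {"rx": 0, "ry": 0, "rz": 0, "tx": 0, "ty": 0, "tz": 0, "jaw": 0},
])

```text
time: 8.8
tool_pos: [635.6, 87.2, 471.2]
orientation: [0.761, 0.649, -0.0, -0.0]
ft_force: [1.0, 0.0, -1.2]
gripper_width: 0.19
```

```bash
cat > f.py <<'E'
from h import *
F=[]
for i in range(6):
    bot.read_camera("wrist"); F.append(bot.sense()['ft_force'])
s=bot.sense(); print(s['time'],s['tool_pos'],np.mean(F,0),np.std(F,0),'collar z',s['tool_pos'][2]-188.9)
E
python3 f.py
```

```text
9.1 [635.50856063  87.24442656 471.53494048] [ 1.23612647  0.1232471  -1.49636689] [0.43184945 0.26212586 0.3775376 ] collar z 282.63494047510824
```

Load model agrees (2.2 + 1.5 ≈ 3.7 N), so about 19 mm remain.

Request:
arm_command([
  {"rx": 0, "ry": 0, "rz": 0, "tx": 0, "ty": -0.01, "tz": -0.04, "jaw": 0},
  {"rx": 0, "ry": 0, "rz": 0, "tx": 0, "ty": -0.01, "tz": -0.05, "jaw": 0},
  {"rx": 0, "ry": 0, "rz": 0, "tx": 0, "ty": -0.01, "tz": -0.05, "jaw": 0},
  {"rx": 0, "ry": 0, "rz": 0, "tx": 0, "ty": -0.01, "tz": -0.05, "jaw": 0},
  {"rx": 0, "ry": 0, "rz": 0, "tx": 0, "ty": -0.01, "tz": -0.05, "jaw": 0},
])

```text
time: 9.6
tool_pos: [635.5, 85.2, 461.7]
orientation: [0.761, 0.649, 0.0, 0.0]
ft_force: [0.5, 1.6, 0.1]
gripper_width: 0.196
```

Request:
arm_command([
  {"rx": 0, "ry": 0, "rz": 0, "tx": 0, "ty": -0.01, "tz": -0.05, "jaw": 0},
  {"rx": 0, "ry": 0, "rz": 0, "tx": 0, "ty": -0.01, "tz": -0.04, "jaw": 0},
  {"rx": 0, "ry": 0, "rz": 0, "tx": 0, "ty": 0, "tz": -0.03, "jaw": 0},
  {"rx": 0, "ry": 0, "rz": 0, "tx": 0, "ty": 0, "tz": 0, "jaw": 0},
])

```text
time: 10.0
tool_pos: [635.5, 84.3, 457.0]
orientation: [0.761, 0.649, -0.0, 0.0]
ft_force: [0.9, -0.8, -0.1]
gripper_width: 0.187
```

```bash
python3 f.py; python3 look.py 10
```

```text
10.3 [635.51456032  84.34267517 457.16820218] [ 1.14054094  0.0364349  -0.07999251] [0.42547284 0.46302406 0.36441963] collar z 268.2682021751299
10.45 [635.51518248  84.34892158 457.13047837] [ 1.86163702 -0.7691873   0.20109939] 0.18723254182201818
rel fork x -3.1 y 0.6 collar z 268.2
```

View pics/s10c.png

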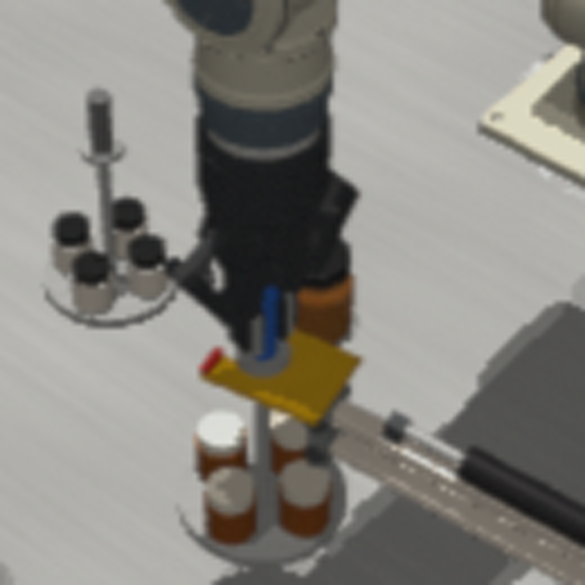

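```bash
python3 f.py;python3 f.py;python3 f.py
```

```text
10.75 [635.55515198  84.34188458 457.07612871] [ 1.06530865 -0.87919985  0.30361785] [0.55726566 0.40879513 0.32721124] collar z 268.17612871367146
11.05 [635.53374169  84.35214371 457.08637328] [ 1.32843834 -1.06367788  0.40940568] [0.35167021 0.44745023 0.37745503] collar z 268.1863732818716
11.35 [635.5299531   84.37727813 457.07881533] [ 1.52735248 -1.13990018  0.20403228] [0.50468461 0.28489314 0.38976128] collar z 268.17881533079185
```

Fz is now +0.25 N, about 3 mm past balance. I'll ease up by 2 mm and check again.

Request:
arm_command([
  {"rx": 0, "ry": 0, "rz": 0, "tx": 0, "ty": 0.005, "tz": 0.03, "jaw": 0},
  {"rx": 0, "ry": 0, "rz": 0, "tx": 0, "ty": 0.005, "tz": 0.03, "jaw": 0},
  {"rx": 0, "ry": 0, "rz": 0, "tx": 0, "ty": 0, "tz": 0, "jaw": 0},
  {"rx": 0, "ry": 0, "rz": 0, "tx": 0, "ty": 0, "tz": 0, "jaw": 0},
  {"rx": 0, "ry": 0, "rz": 0, "tx": 0, "ty": 0, "tz": 0, "jaw": 0},
], force=40)

```text
time: 11.85
tool_pos: [635.5, 84.8, 459.4]
orientation: [0.761, 0.649, -0.0, -0.0]
ft_force: [0.8, -1.7, -0.4]
gripper_width: 0.188
```

```bash
python3 f.py;python3 f.py; python3 look.py 11
```

```text
12.15 [635.49041838  84.80336233 459.42704156] [ 0.47034058 -1.28590009 -0.13601393] [0.59336112 0.49030351 0.28171787] collar z 270.52704156454195
12.45 [635.49847561  84.8221851  459.46223829] [ 0.19554698 -0.97834921 -0.44392449] [0.27232055 0.46498476 0.71219099] collar z 270.5622382918716
12.6 [635.47908978  84.81990241 459.44401953] [-0.17113744 -0.55822537  0.17218069] 0.1912261904486593
rel fork x -2.6 y 0.5 collar z 270.5
```

View pics/wrist11.png

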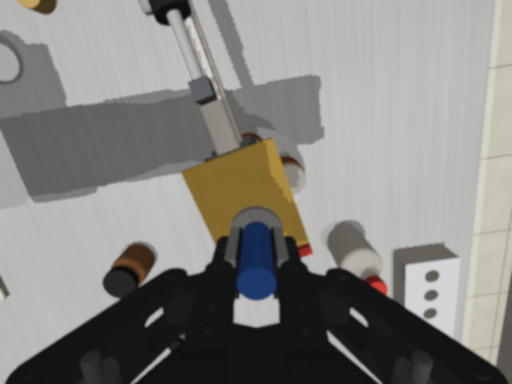

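Slightly negative now (−0.2 N), so down by 1.2 mm, then open gently.

Request:
arm_command([
  {"rx": 0, "ry": 0, "rz": 0, "tx": 0, "ty": 0, "tz": -0.03, "jaw": 0},
  {"rx": 0, "ry": 0, "rz": 0, "tx": 0, "ty": 0, "tz": 0, "jaw": 0},
  {"rx": 0, "ry": 0, "rz": 0, "tx": 0, "ty": 0, "tz": 0, "jaw": 0},
  {"rx": 0, "ry": 0, "rz": 0, "tx": 0, "ty": 0, "tz": 0, "jaw": 0},
  {"rx": 0, "ry": 0, "rz": 0, "tx": 0, "ty": 0, "tz": 0, "jaw": 0},
], force=20)

```text
time: 13.1
tool_pos: [635.5, 84.7, 458.3]
orientation: [0.761, 0.649, 0.0, 0.0]
ft_force: [-0.4, -2.3, -0.0]
gripper_width: 0.195
```

```bash
python3 f.py;python3 f.py
```

```text
13.4 [635.52554216  84.77895059 458.30261639] [ 0.23061876 -1.9272242   0.23845796] [0.46660728 0.53261859 0.44581461] collar z 269.40261638794925
13.7 [635.52830868  84.80410768 458.28478121] [-0.13754852 -1.99710257  0.27427618] [0.20130047 0.37033119 0.46857218] collar z 269.3847812073217
```

The arm carries the whole weight (Fz ≈ +0.2 N) and stands still. Opening gradually.

Request:
arm_command([
  {"rx": 0, "ry": 0, "rz": 0, "tx": 0, "ty": 0, "tz": 0, "jaw": 0.22},
  {"rx": 0, "ry": 0, "rz": 0, "tx": 0, "ty": 0, "tz": 0, "jaw": 0.26},
  {"rx": 0, "ry": 0, "rz": 0, "tx": 0, "ty": 0, "tz": 0, "jaw": 0.35},
  {"rx": 0, "ry": 0, "rz": 0, "tx": 0, "ty": 0, "tz": 0, "jaw": 0.5},
  {"rx": 0, "ry": 0, "rz": 0, "tx": 0, "ty": 0, "tz": 0, "jaw": 0.7},
])

```text
time: 14.2
tool_pos: [635.5, 84.8, 458.2]
orientation: [0.761, 0.649, 0.0, -0.0]
ft_force: [0.6, 0.3, 1.1]
gripper_width: 0.654
```

```bash
python3 look.py 12
```

```text
14.35 [635.51671472  84.79987449 458.27746084] [-0.01330215 -0.25001835 -0.00830538] 0.701176904942099
rel fork x -2.7 y 0.5 collar z 269.4
```

View pics/wrist12.png

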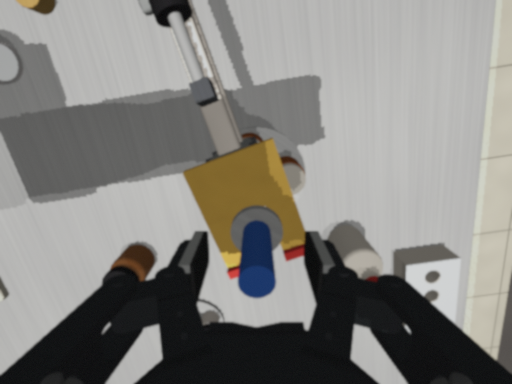

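View pics/s12c.png

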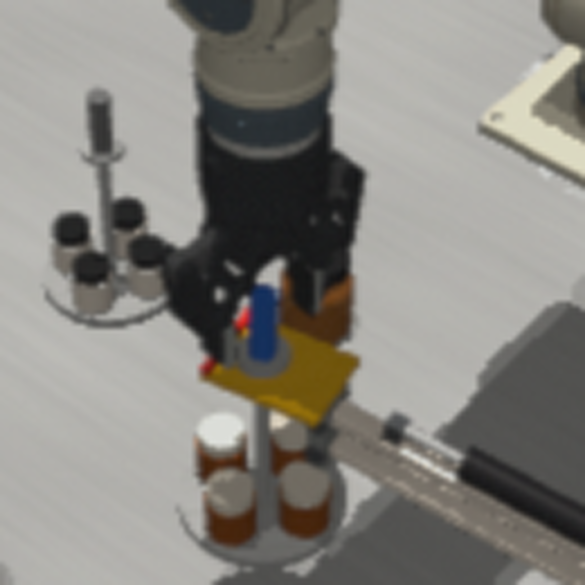

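Released. The carrier is hanging upright with the collar behind the lips, and the fork barely moved. Rising straight up now.

Request:
arm_command([
  {"rx": 0, "ry": 0, "rz": 0, "tx": 0, "ty": 0, "tz": 0.2, "jaw": 0.75},
  {"rx": 0, "ry": 0, "rz": 0, "tx": 0, "ty": 0, "tz": 0.4, "jaw": 0.75},
  {"rx": 0, "ry": 0, "rz": 0, "tx": 0, "ty": 0, "tz": 0.7, "jaw": 0.75},
  {"rx": 0, "ry": 0, "rz": 0, "tx": 0, "ty": 0, "tz": 0.7, "jaw": 0.75},
  {"rx": 0, "ry": 0, "rz": 0, "tx": 0, "ty": 0, "tz": 0.5, "jaw": 0.75},
])

```text
time: 14.85
tool_pos: [634.9, 84.8, 560.9]
orientation: [0.761, 0.649, 0.001, 0.001]
ft_force: [1.5, -0.5, 0.6]
gripper_width: 0.752
```

Request:
arm_command([
  {"rx": 0, "ry": 0, "rz": 0, "tx": 0, "ty": -0.3, "tz": 0.2, "jaw": 0.75},
  {"rx": 0, "ry": 0, "rz": 0, "tx": 0, "ty": -0.5, "tz": 0, "jaw": 0.75},
  {"rx": 0, "ry": 0, "rz": 0, "tx": 0, "ty": -0.6, "tz": 0, "jaw": 0.75},
  {"rx": 0, "ry": 0, "rz": 0, "tx": 0, "ty": -0.3, "tz": 0, "jaw": 0.75},
  {"rx": 0, "ry": 0, "rz": 0, "tx": 0, "ty": 0, "tz": 0, "jaw": 0.75},
])

```text
time: 15.35
tool_pos: [635.6, 14.9, 565.8]
orientation: [0.761, 0.648, -0.0, -0.0]
ft_force: [0.0, 0.4, -0.1]
gripper_width: 0.756
```

```bash
python3 look.py 13; sleep 0; python3 f.py; python3 look.py 14; python3 - <<'E'
import numpy as np
a=np.load('scene13.npy').astype(int);b=np.load('scene14.npy').astype(int)
d=np.abs(a-b).max(2)[170:260,220:330]; print((d>40).sum(), d.max())
E
```

```text
15.5 [635.50283871  17.12426626 566.1934922 ] [ 0.40544675  0.14521334 -0.1208256 ] 0.7521509462225305
rel fork x -69.0 y 13.6 collar z 377.3
15.8 [635.51351452  17.36589904 566.28900498] [-0.26055817 -0.25927177  0.06595555] [0.3765842  0.25145252 0.32267287] collar z 377.38900497963175
15.95 [635.52476627  17.06255393 566.28605777] [0.1756901  0.29793861 0.63418754] 0.74928561773261
rel fork x -69.1 y 13.6 collar z 377.4
10 45
```

View pics/s14c.png

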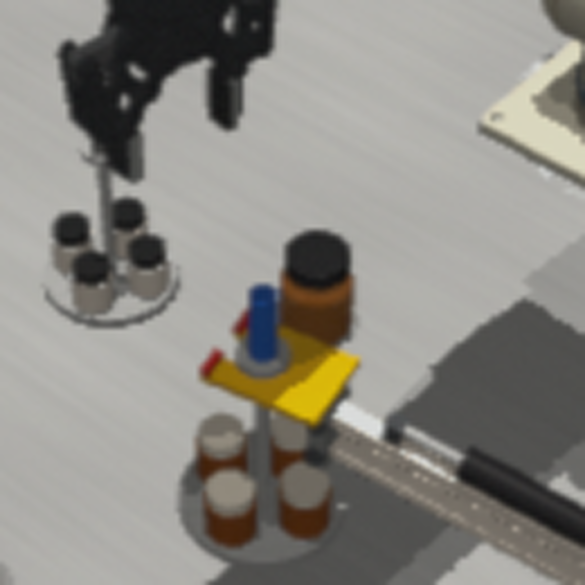

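View pics/wrist14.png

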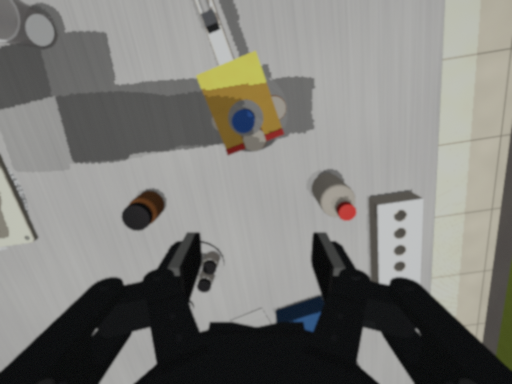

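The carrier hangs upright and still, its collar behind both red lips (scene crop (262,352), wrist (245,118)). The gripper is well clear.

```bash
python3 -c "
from bench import bot
print(bot.sign_off())"
```

```text
the job is handed in; nothing more can be done
None
```

The blue-grip carrier is hanging on the yellow fork, its collar behind both red lips. I handed the job in at about 16 s; no verdict is reported.

- **How it was hung:** I slid it in above the lips and kept hold while lowering at about 20 mm/s or less. It weighed about 3.7 N. The fork sank about 20 mm to an arm angle of roughly 0.08 rad, far above the bottom stop.
- **Letting go:** I opened the gripper once the vertical wrist force was within about 0.25 N of zero and the arm stood still. The fork showed no visible bounce.
- **Last checks:** Two scene images about 0.45 s apart show the hung carrier standing still and upright. The gripper is clear of everything, and I touched nothing else on the bench.
- **Disagreements:**
  - The fixed cameras and the wrist camera differed by about 3 mm on where the seat was; I used the wrist camera.
  - A sideways force of about 2 N built up while I held it on the fork and was gone after release.

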